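# Open the fume extractor's shutter fully and start it

### The job

Get the bench fume extractor running at full draught: with the fingertips push its shutter lever past the first click (half open) to the second stop (fully open), where it must stay by itself, and only then press the large round button on the switch box all the way down, and let it go. Push and press only: do not pinch the lever, do not force anything or shove the extractor along, leave the small square key alone and do not disturb the things standing round about.

Things in the scene. Friction and masses are not known exactly. Their poses are not given: they have to be found in the camera images.
- extractor: Low grey metal box, 160 (own x) x 200 (own y) x 50 mm high, 6 kg, on rubber feet. Origin under its centre; x to its rear (black hose spigot), y to its left, z up; turned up to 0.4 rad. Deck at z = 0.050. The lever slot runs along own y at own x = -55 mm; behind it a 70 x 60 mm window, wire grille 3 mm proud of the deck, over an aluminium shutter that moves with the lever.
- lever_handle (a point): Centre of the upright black lever handle, a slab 38 mm wide (extractor's x) x 14 mm thick (y, the sliding direction) x 32 mm tall, 3 to 35 mm above the deck; this point is at z = 0.069. Axes as the extractor's. It slides along the extractor's +y (leftwards) to open: push on its right (-y) flat face; the deck there is clear for at least 58 mm.
- lever_slide (a joint): Lever travel in m: 0 closed (start), 0.028 first detent (half open, 1 mm of play), 0.056 second stop (fully open). A hidden sprung plunger resists with up to about 10 N on leaving a rest; past 0.014 and 0.042 (give or take 4 mm) it helps instead and drops the lever into the next rest; let go before that, the lever springs back.
- switch_box: Grey switch box, 75 (own x) x 115 (own y) x 38 mm, fixed to the worktop, left or right of the extractor. Origin under its centre; x to the rear, y to its left, z up. It carries the large round button (26 mm to the left of its middle) and the small square key (34 mm to the right).
- start_top (a point): Centre of the top face of the large round grey button, 32 mm across, standing 17 mm above the box, at z = 0.055 when up. Pressed straight down.
- start_button (a joint): Travel of the round button in m, 0 = up, 0.006 = fully down; sprung, 2 N to start, 5 N fully down; comes up again by itself.
- key_top (a point): Centre of the top of the small square grey key, 14 x 14 mm, 11 mm above the box (z = 0.049). Not to be pressed.
- square_key (a joint): Travel of the square key in m, 0 = up, 0.004 = down; sprung. Must stay up.
- tip_cleaner: Bystander: round black tip-cleaner pot with wool in it, 68 mm across, 42 high, loose. Origin under its centre.
- loupe: Bystander: black conical loupe, 45 mm across, 28 high, standing loose on the extractor's deck, rear left. Origin under its centre.
- flux_bottle: Bystander: small brown bottle with a black cap, 34 mm across, 70 high, loose. Origin under its centre.
- bit_box: Bystander: small green box, 55 x 85 x 24 mm, loose. Origin under its centre.
- tweezers: Bystander: bright tweezers lying on the worktop, 16 x 127 x 8 mm, loose. Origin under the middle.
- solder_reel: Bystander: small reel of solder, 54 mm across, 36 high, loose. Origin under its centre.
- desk_lamp: The place's own desk lamp, fixed, never moves: round base near x 0.40, y 0.37, its jointed post leaning to the rear left and its long arm and head high above the back of the worktop. Pass in front of the post (nearer than 0.4 m to the base axis), not through it.

How it is judged (in metres and radians):
On the way, in this order (a step that is already met when the one before it is completed fails the run):
1. the lever is at its second stop (value of joint lever_slide above 0.053 m), for 0.2 s.
2. the round button is pressed fully down (value of joint start_button above 0.0048 m), for 0.1 s.
At the end, for the whole second after the job is handed in: The lever stays at its second stop (within 3 mm of fully open), after which the round button was pressed to at least 4.8 of its 6 mm and has come up again; the square key is up (value of joint lever_slide above 0.053 m and value of joint each of start_button, square_key below 0.001 m); the robot touches nothing.
It fails at once if the round button pressed before the lever is at its second stop (value of joint start_button above 0.003 m and value of joint lever_slide below 0.05 m).
It fails at once if the small square key pressed (value of joint square_key above 0.002 m).
It fails at once if the lever pinched or gripped (both halves of the handle pressed at once) (contact force between the fingers and lever_slide_c1 above 3 N and contact force between the fingers and lever_slide_c2 above 3 N).
It fails at once if extractor or switch box forced (over 50 N) (contact force between any of the arm, the fingers and extractor above 50 N or contact force between any of the arm, the fingers and switch_box above 50 N).
It fails at once if the extractor or a bystander pushed along, lifted or carried (over 20 mm) (distance of any of extractor, tip_cleaner, loupe, flux_bottle, bit_box, tweezers, solder_reel from where it was at the start of the episode above 0.02 m).
It also fails if it takes over 38 s, if anything falls off the work surface, if the arm or the gripper's body presses on something with over 40 N, if the wrist force passes 120 N, or if a joint passes its speed limit or range.

### The arm

A 6-joint arm with a two-finger parallel gripper is mounted at the origin on a cart in front of the work surface, level with it; the furniture and walls round the work are solid. World frame = base frame: x ahead of the robot, y to its left, z up, the work surface at z = 0. Lengths are in m, angles in degrees, forces in N, time in s.
With the tool pointing down it reaches from about 0.25 to 0.725 m from the base axis. Payload 9.7 kg.
Tool frame: the origin (TCP) lies at the centre of the arm's flange, where the gripper is bolted on; the fingertips stand 173 mm ahead of it and the grasp point (between the pads) lies 155 mm ahead of it; z points along the fingers, y is the line along which they close (so a half turn about z gives the same grasp; the last joint's range is limited). The gripper opens to 85 mm and grips with 20 to 120 N. Pads are 22 mm wide; open, the fingers measure 114 mm over their backs; the gripper's body (76 mm by 85 mm) begins 54 mm behind the grasp point. The pads swing forward as they close: fully open they stand 13 mm farther back than shut.
Start: joints at [-69.442, 4.979, 10.078, 95.1, 0, 90], TCP at [0.193, -0.515, 0.405] pointing down, gripper open.
Joint ranges: [-179.16, 179.16], [-48.56, 103.87], [-65.8, 70.77], [-126.05, 130.52], [-82.76, 87.17], [-180, 180]. Speed limits (degrees/s): [127.2, 127.2, 147.25, 180, 180, 180].

### API

Orientations are given as [roll, pitch, yaw] about the fixed x, y, z axes, in that order (R = Rz(yaw) Ry(pitch) Rx(roll)).
In Python, from workcell import monitor, camera, get_calibration, bot gives the robot as it stands.
- The arm moves only by the tool carry_out, never from a script. Its argument "targets" is text: rows parted by semicolons, each of 7 numbers parted by spaces: the shift along the tool's x, y, z in units of 0.04 m (1.0 is 0.04 m), then the turn, a rotation vector about the tool's x, y, z in units of 0.1 rad (1.0 is 0.1 rad), then the opening, from -1 (shut) to 1 (fully open), so that 0 is half open. A call has exactly 8 rows; each row shifts and turns the commanded pose from where the row before left it, along the tool's axes as they then stand; what a row does not reach is not made up. A row lasts 1/12 s, in which the tool goes at most 41.7 mm and 7.16 degrees, less where a joint would pass 70% of its speed; a pose out of reach is approached as far as the arm can. A call with a number of a shift or a turn outside -1 to 1 is refused whole. A call with a gripper value outside its range is refused whole. The fingers move at their own pace and stop on an object; "newtons" is the grip in N (left out, the last holds). Time passes only in rows, so rows that do not move let the fingers close, or fill a call up. It gives the time, the measured TCP pose, the force, the opening and the grip force at its end, in the units of the state.
- monitor.get_obs(): the state, without advancing time (a new reading comes with each control period).
- camera(name): name is "scene" or "top" or "wrist"; returns the picture (480x640x3 uint8, red, green, blue); there is no depth.
- get_calibration(name): a dict with "fx", "fy", "cx", "cy" (pixels), "D" ([k1, k2, p1, p2, k3] as OpenCV has them; the pictures are not rectified), "view" (4x4, takes a point from world to camera coordinates). Camera axes: x right, y down, z forward; pixel columns grow to the right and rows downward; lengths in m; the calibration is good to about 2 mm. A picture is of the moment at which its call begins: read the wrist's pose just before it. get_calibration takes no time and is no camera call; for the wrist camera it gives the pose at the moment of the call.
- bot.job_done(): hands the job in; it is judged then, once.
The state is a dict: "time": time; "q": joint angles; "qd": joint speeds; "joint_efforts": joint torques, N m; "ee_pos": TCP position; "tcp_rot": TCP orientation; "wrist_force": force on the tool from outside, world axes, zero at the start; "torque": the same for the moment, N m; "opening": finger opening in m; "grasp_force": force on a finger pad.
Only numpy, scipy, OpenCV 4.12 (cv2) and the standard library are available. Lean on these libraries where they do the work, as an engineer would, in place of code of your own. Each camera call takes 0.05 s, during which the arm holds its last target. There are 200 camera calls.

## Working session

There is one attempt and no reset: what is moved stays moved. The work goes in short steps, Python scripts to look and compute and a tool call to move; the robot and the scene stay as the last step left them, time stands still between calls to the robot, and variables do not carry over. Pictures are saved under pics/ and viewed, at most 10 in all, crops included, and the job is handed in when it is done.

Besides the shell and the picture viewer there is one more tool, called as name(argument=value, ...) on one line, values as JSON. carry_out: Moves the arm, as the interface text tells. Shifts and turns lie within -1 to 1; 1 stands for 0.04 m of shift or 0.1 rad of turn. Its arguments: {"type":"object","properties":{"targets":{"type":"string"},"newtons":{"type":"number"}},"required":["targets"]}

```bash
mkdir -p pics; python3 - <<'E'
from workcell import monitor,camera,get_calibration
import cv2,numpy as np
o=monitor.get_obs();print(o['time'],o['ee_pos'],o['tcp_rot'],o['opening'])
for n in('top','scene'):
    cv2.imwrite(f'pics/{n}0.png',camera(n)[:,:,::-1]);c=get_calibration(n);print(n,c['fx'],c['D'],np.round(c['view'],3).tolist())
E
```

```text
0.0 [ 0.19312687 -0.51496455  0.40398559] [-1.79924559e+02  6.34411532e-05  2.05566210e+01] 0.08550151836224863
top 489.96597839121046 [-0.04192055  0.          0.          0.          0.        ] [[-0.021, -1.0, 0.014, -0.114], [-0.981, 0.018, -0.194, 0.539], [0.194, -0.018, -0.981, 1.24], [0.0, 0.0, 0.0, 1.0]]
scene 512.3108687475817 [0.04316802 0.         0.         0.         0.        ] [[-0.757, -0.654, 0.017, 0.319], [-0.469, 0.525, -0.71, 0.361], [0.455, -0.545, -0.704, 0.912], [0.0, 0.0, 0.0, 1.0]]
```

View pics/top0.png

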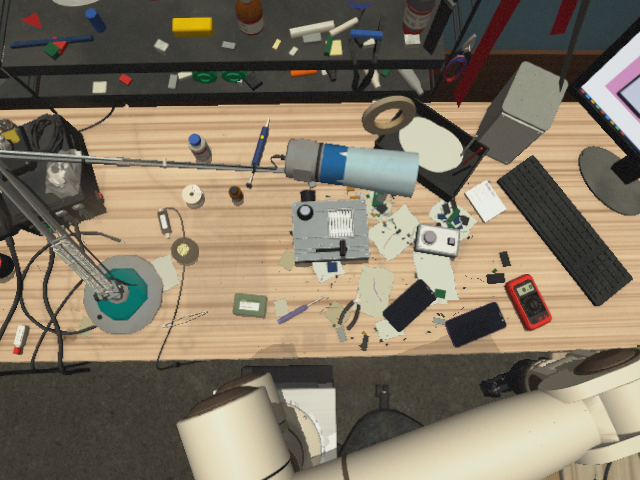

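View pics/scene0.png

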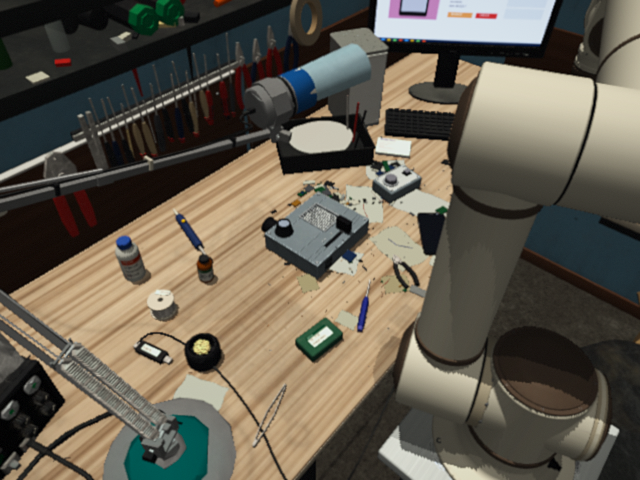

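The extractor is at about (330,232) in the top view. The switch box is to its right at about (437,240), and the lever is at about (362,245). I'll zoom in on that area.

```bash
python3 - <<'E'
import cv2
a=cv2.imread('pics/top0.png')[180:280,280:470];cv2.imwrite('pics/topc.png',cv2.resize(a,None,fx=4,fy=4,interpolation=cv2.INTER_CUBIC))
E
```

```text
(no output)
```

View pics/topc.png

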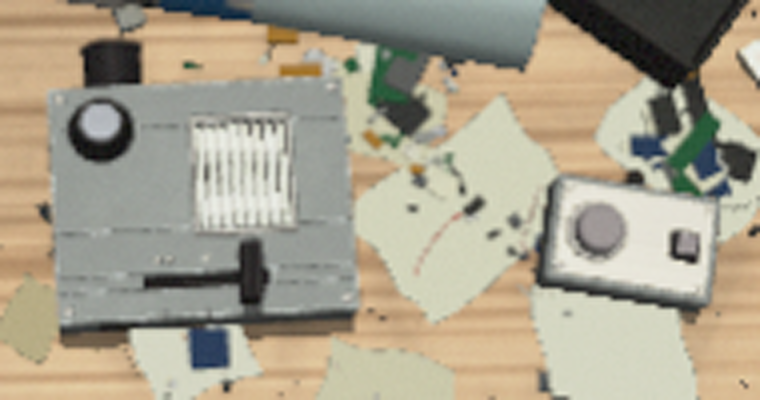

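Deck corners in crop pixels are (50,92), (343,80), (356,312) and (60,328). The handle top is about (251,268), the button top (600,228) and the key (686,243). Next I fit the poses.

```bash
cat > h.py <<'E'
import numpy as np,cv2
from workcell import get_calibration
from scipy.optimize import least_squares
def proj(c,P):
    K=np.array([[c['fx'],0,c['cx']],[0,c['fy'],c['cy']],[0,0,1]]);V=np.array(c['view'])
    return cv2.projectPoints(np.array(P,float).reshape(-1,3),cv2.Rodrigues(V[:3,:3])[0],V[:3,3],K,np.array(c['D']))[0][:,0]
def world(p,L):
    p=np.asarray(p);L=np.array(L,float).reshape(-1,3);c,s=np.cos(p[2]),np.sin(p[2])
    return np.c_[p[0]+c*L[:,0]-s*L[:,1],p[1]+s*L[:,0]+c*L[:,1],L[:,2]]
def fit(c,L,px,x0):
    r=least_squares(lambda p:(proj(c,world(p,L))-px).ravel(),x0);return r.x,np.round(r.fun.reshape(-1,2),1)
def back(c,px,z):
    return least_squares(lambda p:(proj(c,[[p[0],p[1],z]])[0]-px),[.5,0]).x
E
python3 - <<'E'
from h import *
c=get_calibration('top');f=lambda a:np.array(a)/4+[280,180]
L=[[.08,.1,.05],[.08,-.1,.05],[-.08,-.1,.05],[-.08,.1,.05]]
e,r=fit(c,L,f([[50,92],[343,80],[356,312],[60,328]]),[.5,-.1,0]);print('ext',e,r.tolist())
h=back(c,f([251,268]),.085);print('handle',h);d=h-e[:2];C,S=np.cos(e[2]),np.sin(e[2]);print('local',C*d[0]+S*d[1],-S*d[0]+C*d[1])
L=[[0,.026,.055],[0,-.034,.049],[.0375,.0575,.038],[.0375,-.0575,.038],[-.0375,-.0575,.038],[-.0375,.0575,.038]]
s,r=fit(c,L,f([[600,228],[686,243],[560,180],[718,198],[708,300],[545,280]]),[.5,-.3,0]);print('box',s,r.tolist())
print('btn',world(s,L[0]),'key',world(s,L[1]))
E
```

```text
ext [ 0.55696566 -0.15536466  0.02755188] [[-0.6, -0.1], [0.3, -0.3], [1.2, 0.4], [-0.8, -0.1]]
handle [ 0.50532178 -0.18393056]
local -0.052411219399055804 -0.02713235126409491
box [ 0.52865074 -0.44423234 -0.15425007] [[0.0, 0.2], [0.3, -0.1], [-1.8, -1.6], [0.8, -0.4], [1.2, 1.3], [-0.6, 0.5]]
btn [[ 0.53264536 -0.41854103  0.055     ]] key [[ 0.52342701 -0.47782865  0.049     ]]
```

carry_out(targets="0 0 0 0 0 0.8 -1;0 0 0 0 0 0.8 -1;0 0 0 0 0 0.9 -1;0 0 0 0 0 0.8 -1;0.7 -0.6 0 0 0 0 -1;0.7 -0.6 0 0 0 0 -1;0.7 -0.6 0 0 0 0 -1;0.7 -0.6 0 0 0 0 -1", newtons=20)

```text
time: 0.77
ee_pos: [0.303, -0.4147, 0.4043]
tcp_rot: [-180.0, 0.0, 1.6]
wrist_force: [0.4, -0.3, 0.1]
opening: 0.0
grasp_force: 0.0
```

```bash
python3 - <<'E'
from h import *
a,b=get_calibration('top'),get_calibration('scene')
for p,q in(((290,160),(262,105)),((415,175),(365,65))):
    r=least_squares(lambda X:np.r_[proj(a,X)[0]-p,proj(b,X)[0]-q],[.7,-.1,.4]);print(r.x,r.cost)
E
```

```text
[ 0.62917055 -0.06477782  0.38602185] 1.8987709145674367
[ 0.58777347 -0.31739873  0.38792089] 19.283467072401493
```

The lamp head hangs near x 0.6, z 0.39, close to the wrist, so I'll tilt the tool back about 20°.

carry_out(targets="0 0 0 0 0.9 0 -1;0 0 0 0 0.9 0 -1;0 0 0 0 0.9 0 -1;0 0 0 0 0.8 0 -1;0.53 -0.76 0.19 0 0 0 -1;0.53 -0.76 0.19 0 0 0 -1;0.53 -0.76 0.19 0 0 0 -1;0.53 -0.76 0.19 0 0 0 -1")

```text
time: 1.43
ee_pos: [0.3891, -0.2904, 0.4049]
tcp_rot: [-180.0, -20.0, 1.6]
wrist_force: [1.8, -0.1, 0.5]
opening: 0.0002
grasp_force: 0.0
```

carry_out(targets="0.53 -0.76 0.19 0 0 0 -1;0.53 -0.76 0.19 0 0 0 -1;-0.2 0 0.55 0 0 0 -1;-0.2 0 0.55 0 0 0 -1;-0.2 0 0.55 0 0 0 -1;-0.2 0 0.55 0 0 0 -1;0 0 0 0 0 0 -1;0 0 0 0 0 0 -1")

```text
time: 2.1
ee_pos: [0.4319, -0.2293, 0.311]
tcp_rot: [-179.9, -19.9, 1.6]
wrist_force: [0.6, 0.2, -0.8]
opening: -0.0005
grasp_force: 0.0
```

```bash
python3 - <<'E'
from workcell import monitor,camera
import cv2,numpy as np
o=monitor.get_obs();print(o['time'],o['ee_pos'],o['tcp_rot'],o['q'],o['opening'])
a=camera('top');s=camera('scene');w=camera('wrist')
f=lambda i:cv2.resize(i,(400,300),interpolation=cv2.INTER_AREA)
i=np.vstack([np.hstack([cv2.resize(a[150:300,250:450],(400,300)),cv2.resize(s[30:330,230:630],(400,300))]),np.hstack([f(w),cv2.resize(s[170:290,250:410],(400,300))])])
cv2.imwrite('pics/m1.png',i[:,:,::-1])
E
```

```text
2.1 [ 0.43192321 -0.22934421  0.31102429] [-179.91907474  -19.9355804     1.62583369] [-30.34441205 -14.58903235 -19.96528699  67.56306297  10.47059554
 149.59032813] -0.0005263723633456478
```

View pics/m1.png

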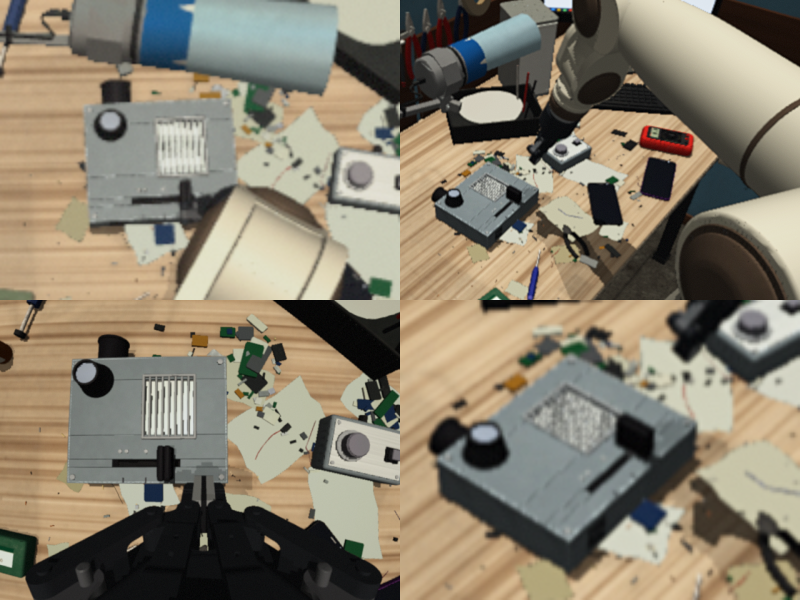

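The wrist view shows the closed fingertips to the right of the lever handle, and they are clear of the lamp. Descending.

carry_out(targets="-0.16 0 0.44 0 0 0 -1;-0.16 0 0.44 0 0 0 -1;-0.16 0 0.44 0 0 0 -1;-0.16 0 0.44 0 0 0 -1;0 0 0 0 0 0 -1;0 0 0 0 0 0 -1;0 0 0 0 0 0 -1;0 0 0 0 0 0 -1")

```text
time: 2.92
ee_pos: [0.4329, -0.2299, 0.239]
tcp_rot: [179.9, -20.2, 1.7]
wrist_force: [0.0, -0.0, 0.8]
opening: -0.0001
grasp_force: 0.0
```

```bash
python3 - <<'E'
from workcell import monitor,camera
import cv2,numpy as np
o=monitor.get_obs();print(o['time'],o['ee_pos'],o['tcp_rot'],o['wrist_force'])
s=camera('scene');w=camera('wrist')
i=np.hstack([cv2.resize(w[240:480,160:480],(400,300)),cv2.resize(s[170:290,280:440],(400,300))])
cv2.imwrite('pics/m2.png',i[:,:,::-1])
E
```

```text
2.9167 [ 0.43290562 -0.22993589  0.23903221] [179.90910478 -20.19605704   1.67783126] [ 0.01441884 -0.01250291  0.75489988]
```

View pics/m2.png

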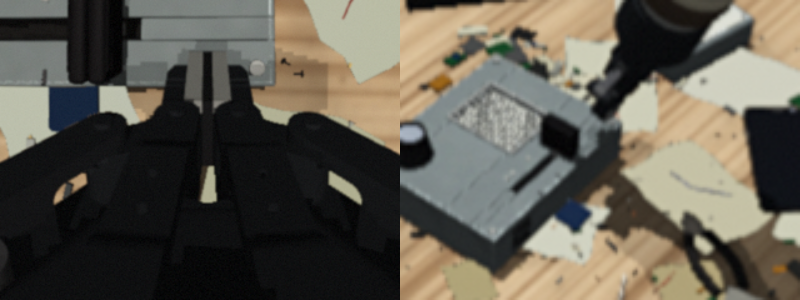

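carry_out(targets="0.03 0 0.14 0 0 0 -1;0 -0.2 0 0 0 0 -1;0 -0.2 0 0 0 0 -1;0 -0.1 0 0 0 0 -1;0 -0.1 0 0 0 0 -1;0 -0.1 0 0 0 0 -1;0 0 0 0 0 0 -1;0 0 0 0 0 0 -1")

```text
time: 3.68
ee_pos: [0.4345, -0.2013, 0.232]
tcp_rot: [179.9, -20.0, 1.7]
wrist_force: [-0.3, -4.9, -1.3]
opening: 0.0
grasp_force: 2.0
```

carry_out(targets="0 -0.1 0 0 0 0 -1;0 -0.1 0 0 0 0 -1;0 -0.1 0 0 0 0 -1;0 0 0 0 0 0 -1;0 0 0 0 0 0 -1;0 0 0 0 0 0 -1;0 0 0 0 0 0 -1;0 0 0 0 0 0 -1")

```text
time: 4.35
ee_pos: [0.4343, -0.1895, 0.2321]
tcp_rot: [-180.0, -20.1, 1.7]
wrist_force: [0.4, 0.5, -0.1]
opening: 0.0
grasp_force: 0.0
```

carry_out(targets="0 -0.15 0 0 0 0 -1;0 -0.15 0 0 0 0 -1;0 -0.1 0 0 0 0 -1;0 -0.1 0 0 0 0 -1;0 -0.1 0 0 0 0 -1;0 0 0 0 0 0 -1;0 0 0 0 0 0 -1;0 0 0 0 0 0 -1")

```text
time: 5.02
ee_pos: [0.4336, -0.1653, 0.2321]
tcp_rot: [-180.0, -20.1, 1.7]
wrist_force: [-0.1, -0.1, 0.4]
opening: 0.0004
grasp_force: 0.0
```

carry_out(targets="0 -0.1 0 0 0 0 -1;0 -0.1 0 0 0 0 -1;0 0 0 0 0 0 -1;0 0 0 0 0 0 -1;0 0 0 0 0 0 -1;0 0 0 0 0 0 -1;0 0 0 0 0 0 -1;0 0 0 0 0 0 -1")

```text
time: 5.68
ee_pos: [0.4333, -0.1576, 0.2321]
tcp_rot: [-180.0, -20.1, 1.6]
wrist_force: [0.0, 0.3, 0.6]
opening: -0.0001
grasp_force: 0.0
```

No force remains, so the lever seems to have snapped on. I'll back off, lift and check.

carry_out(targets="0 0.3 0 0 0 0 -1;0 0.5 0 0 0 0 -1;-0.1 0.3 -0.3 0 0 0 -1;0.2 0.5 -0.6 0 0 0 -1;0.2 0.5 -0.6 0 0 0 -1;0.2 0.5 -0.6 0 0 0 -1;0 0 0 0 0 0 -1;0 0 0 0 0 0 -1")

```text
time: 6.35
ee_pos: [0.4265, -0.2628, 0.3191]
tcp_rot: [179.9, -20.2, 1.6]
wrist_force: [0.4, -0.1, 0.2]
opening: -0.0001
grasp_force: 0.0
```

```bash
python3 - <<'E'
from workcell import monitor,camera,get_calibration
import cv2,numpy as np
from h import *
o=monitor.get_obs();print(o['time'],o['ee_pos'],o['tcp_rot'],o['wrist_force'])
c=get_calibration('wrist');w=camera('wrist');s=camera('scene');e=[.55697,-.15537,.02755]
for v in(0,.028,.056):print(v,proj(c,world(e,[[-.055,-.028+v,.085]])))
print(proj(c,[[.5326,-.4185,.055]]))
i=np.hstack([w[:,:][::1,::1],cv2.resize(s[170:290,280:440],(640,480))]);i=cv2.resize(i,(800,300),interpolation=cv2.INTER_AREA)
cv2.imwrite('pics/m3.png',i[:,:,::-1])
E
```

```text
6.35 [ 0.42648014 -0.26281621  0.3191314 ] [179.92370513 -20.15808079   1.57748038] [ 0.42106541 -0.06837624  0.17747059]
0 [[213.85580485 257.21974526]]
0.028 [[173.30345038 257.18609071]]
0.056 [[133.61841133 257.11086549]]
[[529.05441224 226.14084501]]
```

View pics/m3.png

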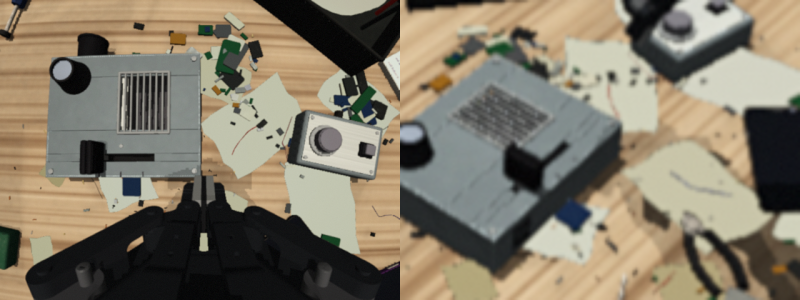

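The lever is now at the left end of its slot and the grille is dark. I'll check the position precisely with an overlay crop, and the button position as well.

```bash
python3 - <<'E'
from workcell import monitor,camera,get_calibration
from h import *
c=get_calibration('wrist');w=camera('wrist')[:,:,::-1].copy();e=[.55697,-.15537,.02755]
w=cv2.resize(w,None,fx=3,fy=3,interpolation=cv2.INTER_CUBIC)
def dots(P,col):
    for p in proj(c,P): cv2.circle(w,tuple(int(round(v*3+1)) for v in p),3,col,-1)
dots(world(e,[[-.055+a,.028+b,.085] for a in(-.019,.019) for b in(-.007,.007)]),(0,0,255))
dots(world(e,[[a,b,.05] for a in(-.08,.08) for b in(-.1,.1)]),(0,255,0))
dots([[.5326,-.4185,.055]],(0,0,255))
a=w[60*3:300*3,60*3:330*3];b=w[150*3:300*3,450*3:610*3]
a=cv2.resize(a,(450,400),interpolation=cv2.INTER_AREA);b=cv2.resize(b,(350,328),interpolation=cv2.INTER_AREA);b=np.vstack([b,np.zeros((72,350,3),np.uint8)])
cv2.imwrite('pics/m4.png',np.hstack([a,b]))
E
```

```text
(no output)
```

View pics/m4.png

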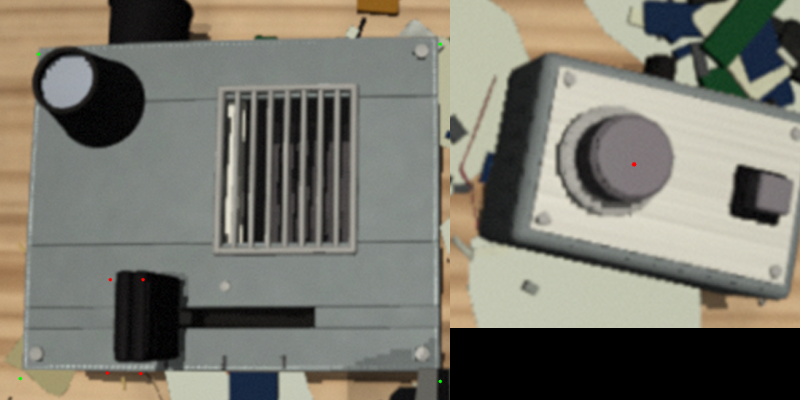

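The handle reads roughly 0.053–0.056 in this view. A gentle nudge against the stop will make it certain.

carry_out(targets="-0.2 0 0.6 0 0 0 -1;-0.2 0 0.6 0 0 0 -1;-0.2 0 0.6 0 0 0 -1;0.1 -0.5 0.3 0 0 0 -1;0 -0.8 0 0 0 0 -1;0 -0.8 0 0 0 0 -1;0 -0.4 0 0 0 0 -1;0 0 0 0 0 0 -1")

```text
time: 7.17
ee_pos: [0.4327, -0.1583, 0.2308]
tcp_rot: [-179.9, -20.0, 1.8]
wrist_force: [-0.6, -0.6, 0.4]
opening: 0.0002
grasp_force: 0.0
```

carry_out(targets="0 -0.1 0 0 0 0 -1;0 -0.1 0 0 0 0 -1;0 0 0 0 0 0 -1;0 0 0 0 0 0 -1;0 0 0 0 0 0 -1;0 0 0 0 0 0 -1;0 0 0 0 0 0 -1;0 0 0 0 0 0 -1")

```text
time: 7.83
ee_pos: [0.4332, -0.1538, 0.232]
tcp_rot: [-180.0, -20.0, 1.6]
wrist_force: [-0.2, 0.6, 0.2]
opening: -0.0003
grasp_force: 0.0
```

carry_out(targets="0 -0.05 0 0 0 0 -1;0 0 0 0 0 0 -1;0 0 0 0 0 0 -1;0 -0.05 0 0 0 0 -1;0 0 0 0 0 0 -1;0 0 0 0 0 0 -1;0 0 0 0 0 0 -1;0 0 0 0 0 0 -1")

```text
time: 8.5
ee_pos: [0.4331, -0.1506, 0.2322]
tcp_rot: [179.8, -20.0, 1.6]
wrist_force: [0.1, -12.7, -2.4]
opening: -0.0003
grasp_force: 6.3
```

carry_out(targets="0 -0.04 0 0 0 0 -1;0 0 0 0 0 0 -1;0 0 0 0 0 0 -1;0 0 0 0 0 0 -1;0 0 0 0 0 0 -1;0 0 0 0 0 0 -1;0 0 0 0 0 0 -1;0 0 0 0 0 0 -1")

```text
time: 9.17
ee_pos: [0.4331, -0.1495, 0.2323]
tcp_rot: [179.7, -20.0, 1.5]
wrist_force: [0.1, -18.2, -3.2]
opening: -0.0003
grasp_force: 8.8
```

Force rises with no travel, so the lever is against its hard stop, fully open. Moving on to the button.

carry_out(targets="0 0.3 0 0 0 0 -1;0 0.5 0 0 0 0 -1;0.2 0.5 -0.52 0 0 0 -1;0.2 0.5 -0.53 0 0 0 -1;0.2 0.5 -0.53 0 0 0 -1;0.17 0.5 -0.53 0 0 0 -1;0.2 0.8 0.07 0 0 0 -1;0.2 0.8 0.07 0 0 0 -1")

```text
time: 9.83
ee_pos: [0.4554, -0.3245, 0.3244]
tcp_rot: [179.9, -20.2, 1.7]
wrist_force: [0.1, 0.0, 0.5]
opening: 0.0003
grasp_force: 0.0
```

carry_out(targets="0.2 0.8 0.07 0 0 0 -1;0.2 0.8 0.07 0 0 0 -1;0.15 0.76 0.07 0 0 0 -1;0 0 0 0 0 0 -1;0 0 0 0 0 0 -1;0 0 0 0 0 0 -1;0 0 0 0 0 0 -1;0 0 0 0 0 0 -1")

```text
time: 10.5
ee_pos: [0.4813, -0.4161, 0.3224]
tcp_rot: [180.0, -20.1, 1.7]
wrist_force: [0.5, -0.7, -0.6]
opening: -0.0001
grasp_force: 0.0
```

```bash
python3 - <<'E'
from workcell import monitor,camera
from h import *
o=monitor.get_obs();print(o['time'],o['ee_pos'],o['tcp_rot'],o['wrist_force'])
c=get_calibration('wrist');w=camera('wrist')[:,:,::-1].copy()
for P in([.5326,-.4185,.055],[.5345,-.417,.055]):
    p=proj(c,[P])[0];print(p);cv2.circle(w,tuple(int(v) for v in p),2,(0,0,255),-1)
cv2.imwrite('pics/m5.png',w)
E
```

```text
10.5 [ 0.48127382 -0.41607861  0.32236047] [179.9821786  -20.08683398   1.70722536] [ 0.47627005 -0.71888735 -0.55372156]
[331.67882064 292.30932709]
[329.78459187 289.75770961]
```

View pics/m5.png

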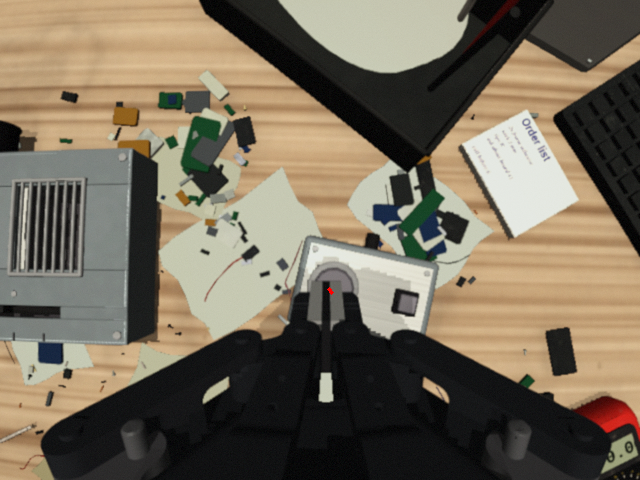

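The tips line up with the button, seen at about (333,286), and the key at (405,302) is well clear. Descending.

carry_out(targets="-0.15 0.03 0.41 0 0 0 -1;-0.15 0 0.41 0 0 0 -1;-0.15 0 0.41 0 0 0 -1;-0.15 0 0.41 0 0 0 -1;-0.15 0 0.4 0 0 0 -1;0 0 0 0 0 0 -1;0 0 0 0 0 0 -1;0 0 0 0 0 0 -1")

```text
time: 11.22
ee_pos: [0.4814, -0.4182, 0.2364]
tcp_rot: [179.9, -20.1, 1.7]
wrist_force: [0.2, 0.4, 0.4]
opening: -0.0002
grasp_force: 0.0
```

carry_out(targets="-0.035 0 0.095 0 0 0 -1;-0.035 0 0.095 0 0 0 -1;-0.017 0 0.047 0 0 0 -1;-0.017 0 0.047 0 0 0 -1;0 0 0 0 0 0 -1;0 0 0 0 0 0 -1;0 0 0 0 0 0 -1;0 0 0 0 0 0 -1")

```text
time: 11.88
ee_pos: [0.4812, -0.4183, 0.2229]
tcp_rot: [180.0, -20.1, 1.7]
wrist_force: [-0.6, -0.3, 0.9]
opening: -0.0001
grasp_force: 0.0
```

carry_out(targets="-0.017 0 0.047 0 0 0 -1;-0.017 0 0.047 0 0 0 -1;0 0 0 0 0 0 -1;0 0 0 0 0 0 -1;0 0 0 0 0 0 -1;0 0 0 0 0 0 -1;0 0 0 0 0 0 -1;0 0 0 0 0 0 -1")

```text
time: 12.55
ee_pos: [0.4812, -0.4183, 0.219]
tcp_rot: [180.0, -20.1, 1.7]
wrist_force: [0.3, -1.3, 3.0]
opening: -0.0002
grasp_force: 1.3
```

carry_out(targets="-0.017 0 0.047 0 0 0 -1;0 0 0 0 0 0 -1;0 0 0 0 0 0 -1;0 0 0 0 0 0 -1;0 0 0 0 0 0 -1;0 0 0 0 0 0 -1;0 0 0 0 0 0 -1;0 0 0 0 0 0 -1")

```text
time: 13.22
ee_pos: [0.4812, -0.4183, 0.2169]
tcp_rot: [180.0, -20.1, 1.7]
wrist_force: [1.2, -1.7, 3.2]
opening: -0.0002
grasp_force: 1.8
```

carry_out(targets="-0.017 0 0.047 0 0 0 -1;0 0 0 0 0 0 -1;0 0 0 0 0 0 -1;-0.009 0 0.024 0 0 0 -1;0 0 0 0 0 0 -1;0 0 0 0 0 0 -1;0 0 0 0 0 0 -1;0 0 0 0 0 0 -1")

```text
time: 13.88
ee_pos: [0.4812, -0.4183, 0.2143]
tcp_rot: [180.0, -20.1, 1.7]
wrist_force: [-0.1, -0.8, 8.3]
opening: 0.0001
grasp_force: 3.7
```

carry_out(targets="-0.009 0 0.024 0 0 0 -1;0 0 0 0 0 0 -1;0 0 0 0 0 0 -1;0 0 0 0 0 0 -1;0 0 0 0 0 0 -1;0 0 0 0 0 0 -1;0 0 0 0 0 0 -1;0 0 0 0 0 0 -1")

```text
time: 14.55
ee_pos: [0.4812, -0.4183, 0.2141]
tcp_rot: [180.0, -20.1, 1.7]
wrist_force: [-2.2, 1.8, 13.1]
opening: -0.0001
grasp_force: 6.2
```

The force climbed to 13 N with no further travel, so the button is bottomed. Releasing.

carry_out(targets="0.05 0 -0.14 0 0 0 -1;0.1 0 -0.28 0 0 0 -1;0.2 0 -0.55 0 0 0 -1;0.2 0 -0.55 0 0 0 -1;0.2 0 -0.55 0 0 0 -1;0 0 0 0 0 0 -1;0 0 0 0 0 0 -1;0 0 0 0 0 0 -1")

```text
time: 15.22
ee_pos: [0.4806, -0.418, 0.2999]
tcp_rot: [-179.9, -20.0, 1.6]
wrist_force: [-0.6, -0.0, -0.5]
opening: -0.0002
grasp_force: 0.0
```

```bash
python3 - <<'E'
from workcell import monitor,camera
import cv2
o=monitor.get_obs();print(o['time'],o['ee_pos'],o['wrist_force'])
cv2.imwrite('pics/m6.png',camera('scene')[130:330,240:480,::-1].repeat(2,0).repeat(2,1))
E
```

```text
15.2167 [ 0.48063476 -0.41798774  0.29989732] [-0.58426923 -0.03961146 -0.52364314]
```

View pics/m6.png

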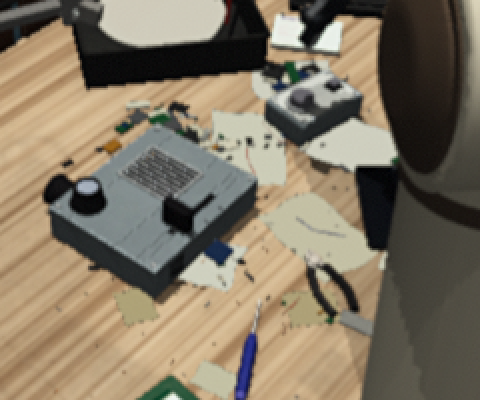

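The lever (180,212) is still fully left, the button (302,97) is up, and the tool is clear of everything.

```bash
python3 -c "
from workcell import bot
print(bot.job_done())"
```

```text
the job is handed in; nothing more can be done
None
```

The lever was pushed to its second stop, the round button was then pressed fully down and released, and the job was handed in at about 15 s; no verdict was returned.

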